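# Close up the loaded microscope slide case

### The job

The slide case is loaded and ready to be closed up. Lift its lid out of the upright rack, lay it flat on the bench with the handle up and let go, then take it again by the handle, seat it fully home on the case, let go, and swing both strap clamps down flat onto the lid. Leave the bottle, the dish and the lens where they stand.

Things in the scene. Friction and masses are not known exactly. Their poses are not given: they have to be found in the camera images.
- case: Grey open slide case, fixed to the bench, 100 (x) x 150 (y) x 50 mm high, walls 5 mm, opening 90 x 140 mm; glass slides stand in it up to 32 mm. Origin: centre of its underside; y along its long side. Beyond each short end a steel clamp post, centred 87 mm from the case's centre along y, 42 mm wide in x, 14 mm in y, 66 mm high.
- lid: Grey lid, 0.16 kg, symmetric: plate 100 (x) x 150 (y) x 8 mm; under it a plug 86 x 136 x 6 mm that drops into the case with 2 mm play each side; on it a bar handle 14 (x) x 84 (y) x 26 mm. Origin: centre of the plug's underside; z points to the handle (plug 0-6 mm, plate 6-14, bar 14-40). Starts on edge in the rack, z level, -x edge up, 108 mm high. Seated: origin 44 mm above the case's origin.
- lid_handle (a point): Middle of the top face of the lid's bar handle, 40 mm along the lid's z from its origin. In the rack the handle is on the rack's +x side. The lid fits the case either way round (half turn).
- rack: Aluminium rack that holds the lid upright, fixed to the bench: base 70 (x) x 170 (y) x 8 mm, two upright walls along y, 28 mm high above the base and 6 mm thick, with an 18 mm wide slot between them. Origin: centre of its underside, on the slot's centre plane.
- clamp_left_hinge (a point): Hinge axis centre of the strap clamp at the case's +y end, 87 mm along y and 62.5 mm above the case's origin; the axis runs along the case's x.
- clamp_right_hinge (a point): The same at the case's -y end.
- clamp_left_tip (a point): Free end of the +y clamp's strap, at mid-thickness and mid-width. The strap is steel, 42 mm long from the hinge axis, 26 mm wide, 8 mm thick, and swings in the case's y-z plane.
- clamp_right_tip (a point): The same for the -y clamp.
- clamp_left (a joint): Angle of the +y clamp, rad: 0 = strap level over the lid's edge, pointing to the case's middle (0.5 mm above the plate of a seated lid); 1.57 = upright; 1.9 = leaning outward, fully open. A stiff hinge, it stays where it is left; about 3 N at its tip moves it.
- clamp_right (a joint): Angle of the -y clamp, the same.
- oil_bottle: Bystander: small amber bottle with black cap, 36 mm diameter, 75 mm high. Origin: centre of its underside.
- petri_dish: Bystander: clear round closed dish, 90 mm diameter, 16 mm high. Origin: centre of its underside.
- objective: Bystander: steel microscope lens standing upright, 34 mm diameter, 46 mm high, tapering to its top. Origin: centre of its underside.
Not all that is in view belongs to the job. Leave any orange or pink look-alike of the case alone.

How it is judged:
By the outcome, as a careful person would: the job done as asked, in the order asked, and still so for the second after the job is handed in, with the robot touching nothing.
It also fails if it takes over 72 s, if anything falls off the work surface, if the arm or the gripper's body presses on something with over 40 N, if the wrist force passes 120 N, or if a joint passes its speed limit or range.

### The arm

A 6-joint arm with a two-finger parallel gripper is mounted at the origin on the work surface. World frame = base frame: x ahead of the robot, y to its left, z up, the work surface at z = 0. Lengths are in m, angles in rad, forces in N, time in s.
With the tool pointing down it reaches from about 0.3 to 0.775 m from the base axis. Payload 14.6 kg.
Tool frame: the origin (TCP) lies on the centre line of the jaws, within the pads' length; the fingertips stand 11 mm ahead of it and the grasp point (between the pads) lies 8 mm behind it; z points along the fingers, y is the line along which they close (so a half turn about z gives the same grasp; the last joint's range is limited). The gripper opens to 85 mm and grips with 20 to 120 N. Pads are 22 mm wide; open, the fingers measure 114 mm over their backs; the gripper's body (76 mm by 85 mm) begins 54 mm behind the grasp point. The pads swing forward as they close: fully open they stand 13 mm farther back than shut.
Start: joints at [1.25, 0.3, 1.521, -0, 1.321, -0.067], TCP at [0.138, 0.532, 0.242] pointing down, gripper open.
Joint ranges: [-3.03, 3.03], [-0.79, 2.21], [0.23, 2.52], [-1.04, 4.18], [0, 3.07], [-2.55, 2.55]. Speed limits (rad/s): [2.22, 2.22, 2.57, 3.14, 3.14, 3.14].

### API

Orientations are given as a unit quaternion [x, y, z, w].
In Python, from cell import sensors, viewer, env gives the robot as it stands.
- The arm moves only by the tool move_arm, never from a script. Its argument "motion" is a list that holds one entry, the list of rows, each a list of 5 numbers: the opening, from 0 (shut) to 1 (fully open), then the shift along the world's x, y, z in cm, then the turn about the world's z in degrees. In form: [[[gripper, x, y, z, roll], ...]]. A call has 1 to 8 rows; each row shifts and turns the commanded pose from where the row before left it; what a row does not reach is not made up. A row lasts 1/8 s, in which the tool goes at most 62.5 mm and 10.7 degrees, less where a joint would pass 70% of its speed; a pose out of reach is approached as far as the arm can. A call with a gripper value outside its range is refused whole. The fingers move at their own pace and stop on an object; "newtons" is the grip in N (left out, the last holds). Time passes only in rows, so rows that do not move let the fingers close. It gives the time, the measured TCP pose, the force, the opening and the grip force at its end, in the units of the state.
- sensors.sense(): the state, without advancing time (a new reading comes with each control period).
- viewer.grab_frame(name): name is "side" or "top" or "wrist"; returns (picture, depth): 400x640x3 uint8, red, green, blue; 400x640 float32, m along the optical axis (not along the pixel's ray), 0 where there is no reading.
- viewer.calibration(name): a dict with "fx", "fy", "cx", "cy" (pixels), "T" (4x4, takes a point from camera to world coordinates). Camera axes: x right, y up, looking along -z (the intrinsics and any distortion apply to the point x, -y, -z); pixel columns grow to the right and rows downward; lengths in m; the calibration is good to about 2 mm. A picture is of the moment at which its call begins: read the wrist's pose just before it. calibration takes no time and is no camera call; for the wrist camera it gives the pose at the moment of the call.
- env.job_done(): hands the job in; it is judged then, once.
The state is a dict: "clock": time; "joint_positions": joint angles; "qd": joint speeds; "joint_torque": joint torques, N m; "ee_pos": TCP position; "tool_rot": TCP orientation; "wrist_force": force on the tool from outside, world axes, zero at the start; "torque": the same for the moment, N m; "gripper_width": finger opening in m; "finger_force": force on a finger pad.
Only numpy, scipy, OpenCV 4.12 (cv2) and the standard library are available. Lean on these libraries where they do the work, as an engineer would, in place of code of your own. Each camera call takes 0.05 s, during which the arm holds its last target. There are 200 camera calls.

## Working session

There is one attempt and no reset: what is moved stays moved. The work goes in short steps, Python scripts to look and compute and a tool call to move; the robot and the scene stay as the last step left them, time stands still between calls to the robot, and variables do not carry over. Pictures are saved under pics/ and viewed, at most 10 in all, crops included, and the job is handed in when it is done.

Besides the shell and the picture viewer there is one more tool, called after "Call:" as a command line: name --argument value ..., lists and objects as JSON in quotes. move_arm: Moves the arm, as the interface text tells. Its arguments: {"type":"object","properties":{"motion":{"type":"array"},"newtons":{"type":"number"}},"required":["motion"]}

```bash
mkdir -p pics; ls
cat > h.py <<'E'
import numpy as np, cv2
from cell import sensors, viewer, env
def grab(n):
    c=viewer.calibration(n); p,d=viewer.grab_frame(n); return p,d,c
def cloud(d,c):
    v,u=np.mgrid[0:d.shape[0],0:d.shape[1]]
    P=np.stack([(u-c["cx"])/c["fx"]*d,-(v-c["cy"])/c["fy"]*d,-d],-1)
    T=np.array(c["T"]); W=P@T[:3,:3].T+T[:3,3]; W[d==0]=np.nan; return W
E
python3 - <<'E'
from h import *
for n in ("top","side"):
    p,d,c=grab(n); cv2.imwrite(f"pics/{n}0.png",p[:,:,::-1]); np.savez(f"{n}0.npz",p=p,W=cloud(d,c)); print({k:v for k,v in c.items()})
print(sensors.sense())
E
```

```text
pics
{'fx': 482.6797721611871, 'fy': 482.6797721611871, 'cx': 318.4665610684437, 'cy': 201.20413362008077, 'T': array([[-0.02168979,  0.98829065, -0.15103358,  0.36507002],
       [-0.99974558, -0.02050503,  0.00939753, -0.01090045],
       [ 0.00619054,  0.15119899,  0.98848396,  1.45107657],
       [ 0.        ,  0.        ,  0.        ,  1.        ]])}
{'fx': 501.25702815475466, 'fy': 501.25702815475466, 'cx': 338.43658964823584, 'cy': 192.98862822784128, 'T': array([[-0.94951197,  0.1844354 , -0.25379244,  0.2518429 ],
       [-0.31368215, -0.57235725,  0.75763493,  0.8266795 ],
       [-0.00552524,  0.79899359,  0.60131415,  0.74700302],
       [ 0.        ,  0.        ,  0.        ,  1.        ]])}
{'clock': 0.1, 'joint_positions': array([ 1.25039651e+00,  3.00385080e-01,  1.52150035e+00, -2.16504722e-05,
        1.32071802e+00, -6.65367232e-02]), 'qd': array([ 0.00036124, -0.0015244 , -0.001338  ,  0.00195715, -0.00020939,
        0.00122737]), 'joint_torque': array([ 3.01886270e-03, -5.44377065e+01, -3.62363791e+01,  4.32186732e-05,
        3.00732296e-03,  5.16957084e-05]), 'ee_pos': array([0.13804189, 0.53219265, 0.24180265]), 'tool_rot': array([ 1.26588299e-01,  9.91955214e-01, -4.97985788e-04, -8.68782653e-05]), 'wrist_force': array([ 0.48214739,  0.06388571, -0.77821331]), 'torque': array([ 0.02479181,  0.02802792, -0.00182038]), 'finger_force': 0.0, 'gripper_width': 0.08551205969609296}
```

View pics/top0.png

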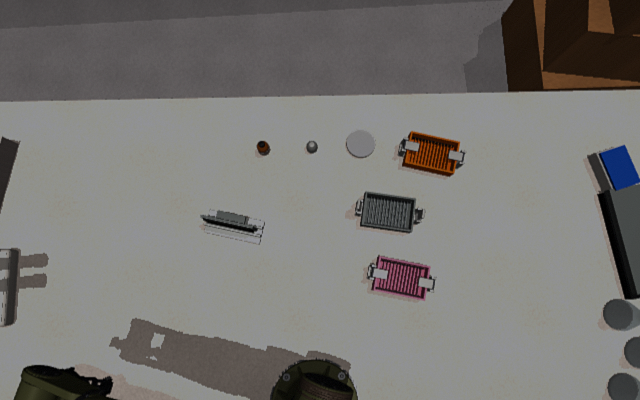

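View pics/side0.png

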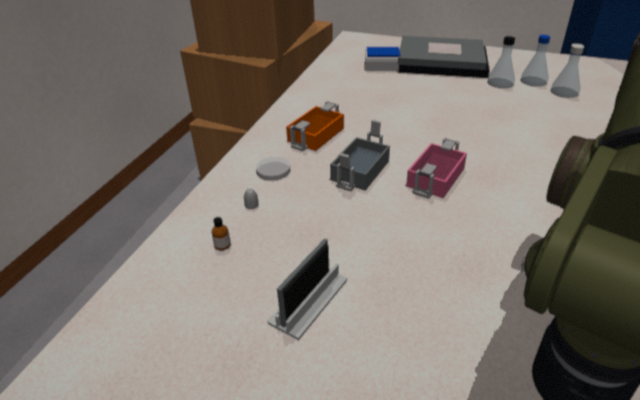

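The grey case, with open clamps, is at top px (388,212). The orange case (431,154) and pink case (402,278) are look-alikes, so the grey one fits the description. The lid stands in the rack at (233,222), with the handle on the far (+x) side. Bottle is at (263,148), lens at (312,146), dish at (361,144).

Run:
```python
from h import *
z=np.load("top0.npz"); p=z["p"]; W=z["W"]
def rep(name,u0,u1,v0,v1,zl,zh):
    S=W[v0:v1,u0:u1].reshape(-1,3); S=S[(S[:,2]>zl)&(S[:,2]<zh)]
    r=cv2.minAreaRect((S[:,:2]*1000).astype(np.float32)); print(name,len(S),np.round(S.mean(0)*1000,1),[np.round(a,1) for a in r])
rep("bench",270,340,180,260,-.1,.1)
rep("case rim",355,424,185,240,.043,.056)
rep("posts/straps",350,430,185,240,.06,.2)
rep("lid top",195,270,200,250,.095,.12)
rep("handle",195,270,200,250,.05,.08)
rep("rack wall",195,270,200,250,.028,.045)
rep("rack all",195,270,200,250,.004,.05)
rep("bottle",250,275,135,160,.03,.1); rep("lens",303,322,135,158,.02,.1);rep("dish",340,380,125,163,.008,.1)
for n,b in(("A",(350,430,180,245)),("B",(190,275,195,255))):
    u0,u1,v0,v1=b
    cv2.imwrite(f"pics/c{n}.png",cv2.resize(p[v0:v1,u0:u1,::-1],None,fx=5,fy=5))
a,b=cv2.imread("pics/cA.png"),cv2.imread("pics/cB.png")
h=max(a.shape[0],b.shape[0]); f=lambda m:cv2.copyMakeBorder(m,0,h-m.shape[0],0,0,0)
cv2.imwrite("pics/cAB.png",cv2.resize(np.hstack([f(a),f(b)]),(800,320)))
```

```text
bench 5575 [532.4  18.7  -1. ] [array([533.9,  19.2]), array([211.9, 242. ]), np.float64(88.7)]
case rim 323 [ 544.1 -231.1   48.9] [array([ 545.5, -227.2]), array([184.6, 100.8]), np.float64(80.7)]
posts/straps 148 [ 541.3 -240.2   84.2] [array([ 531.7, -224.4]), array([192.5,  70.3]), np.float64(80.7)]
lid top 264 [515.6 235.4 104.5] [array([515.5, 236.1]), array([150.4,  14.4]), np.float64(76.8)]
handle 267 [531.8 227.9  64.2] [array([526.8, 228.1]), array([139.7,  40.1]), np.float64(76.8)]
rack wall 178 [506.1 224.8  35.5] [array([513.9, 230. ]), array([168.7,  29.8]), np.float64(76.7)]
rack all 829 [507.2 223.9  14.5] [array([521.3, 237.5]), array([223.9, 148.8]), np.float64(89.6)]
bottle 120 [745.7 138.8  54.6] [array([748.6, 140.5]), array([32.9, 32.1]), np.float64(89.3)]
lens 96 [749.7  -6.8  37.1] [array([752.4,  -6.4]), array([32.2, 31.2]), np.float64(28.5)]
dish 658 [ 762.9 -157.5   14.8] [array([ 762.6, -153.2]), array([108. ,  95.5]), np.float64(76.0)]
```

View pics/cAB.png

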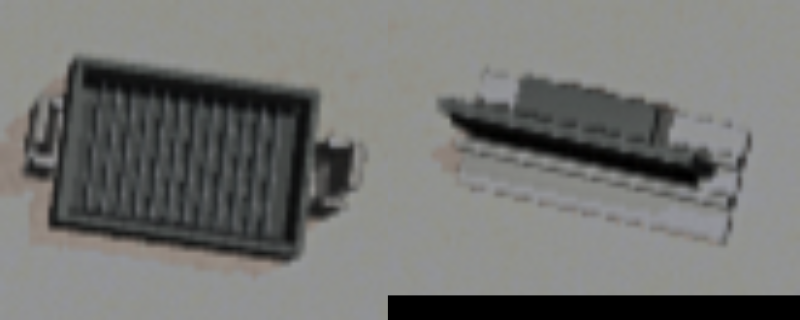

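The crop confirms it: the grey case is open with slides inside, and the lid is upright with its handle on the +x side. I'll move above the rack for a close look.

Call:
move_arm --motion '[[[1, 4.5, -3.6, 0.8, -9], [1, 4.5, -3.6, 0.8, -9], [1, 4.5, -3.6, 0.8, -9], [1, 4.5, -3.6, 0.8, -9], [1, 4.5, -3.6, 0.8, -9], [1, 4.5, -3.6, 0.8, -9], [1, 4.5, -3.6, 0.8, -9], [1, 4.5, -3.6, 0.8, -9]]]'

```text
clock: 1.1
ee_pos: [0.4993, 0.2429, 0.3064]
tool_rot: [0.687, 0.726, -0.0, -0.0]
wrist_force: [0.3, 1.1, 1.4]
gripper_width: 0.0853
finger_force: 0.0
```

Call:
move_arm --motion '[[[1, 0, 0, 0, -9], [1, 0, 0, 0, -7.7], [1, 0, 0, 0, 0], [1, 0, 0, 0, 0]]]'

```text
clock: 1.6
ee_pos: [0.498, 0.2445, 0.3061]
tool_rot: [0.783, 0.622, -0.0, -0.0]
wrist_force: [-0.4, 0.1, 0.7]
gripper_width: 0.0855
finger_force: 0.0
```

```bash
cat >> h.py <<'E'
def yaw(s):
    from scipy.spatial.transform import Rotation as R
    y=R.from_quat(s["tool_rot"]).as_matrix()[:,1]; return np.degrees(np.arctan2(y[1],y[0]))
def rep(W,name,zl,zh,xr=(-9,9),yr=(-9,9)):
    S=W.reshape(-1,3); S=S[(S[:,2]>zl)&(S[:,2]<zh)&(S[:,0]>xr[0])&(S[:,0]<xr[1])&(S[:,1]>yr[0])&(S[:,1]<yr[1])]
    if len(S)<5: print(name,len(S)); return S
    r=cv2.minAreaRect((S[:,:2]*1000).astype(np.float32)); print(name,len(S),np.round(S.mean(0)*1000,1),[np.round(a,1) for a in r]); return S
E
python3 - <<'E'
from h import *
s=sensors.sense(); print(s["clock"],s["ee_pos"],yaw(s))
p,d,c=grab("wrist"); W=cloud(d,c); cv2.imwrite("pics/w1.png",p[:,:,::-1]); np.savez("w1.npz",p=p,W=W); print(c["T"])
b=((.4,.65),(.12,.36))
for n,l,h in(("bench",-.01,.004),("base",.005,.012),("wall",.032,.04),("handle",.055,.075),("top",.1,.115)): rep(W,n,l,h,*b)
E
```

```text
1.6 [0.49798107 0.24447003 0.30614343] -13.055500440848729
[[ 9.74404980e-01  2.12178969e-01  7.42631813e-02  5.16979825e-01]
 [-2.24798379e-01  9.20854258e-01  3.18579854e-01  3.26538550e-01]
 [-7.89621844e-04 -3.27120039e-01  9.44982464e-01  4.37175223e-01]
 [ 0.00000000e+00  0.00000000e+00  0.00000000e+00  1.00000000e+00]]
bench 29317 [530.8 256.   -0.6] [array([525., 240.]), array([250., 240.]), np.float64(0.0)]
base 3149 [506.  242.8   7.3] [array([513.8, 229.9]), array([169.7,  69.9]), np.float64(76.5)]
wall 887 [508.8 241.   35.3] [array([513.9, 230.6]), array([169.2,  30. ]), np.float64(76.6)]
handle 1609 [535.5 235.1  64.3] [array([531.8, 249.4]), array([116.4,  40.2]), np.float64(76.6)]
top 1796 [517.2 241.1 105.2] [array([515.3, 236.1]), array([149.2,  14.1]), np.float64(76.6)]
```

View pics/w1.png

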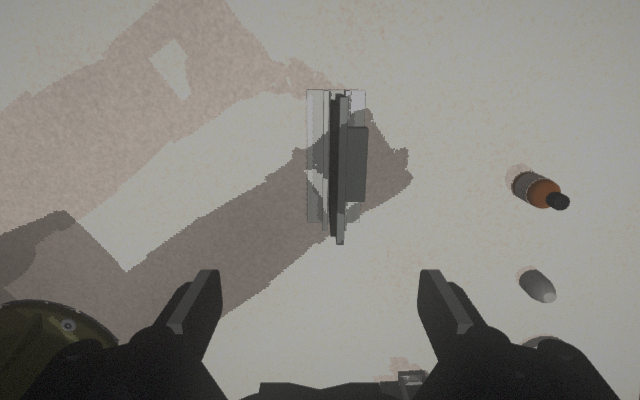

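The wrist view shows the lid's top edge at col 335, rows 93–243, with the handle on its right (col 357). Rack yaw is -13.4°. I'll read the open fingertip height from the same frame.

Run:
```python
from h import *
W=np.load("w1.npz")["W"]; S=W[260:400,150:500].reshape(-1,3); S=S[S[:,2]>.2]
print(np.nanmin(S[:,2]), np.percentile(S[:,2],[1,5,20]))
t=S[S[:,2]<np.nanmin(S[:,2])+.006]-[.498,.2445,.3061]; a=np.radians(-13.1); q=np.c_[t[:,:2]@[np.cos(a),np.sin(a)],t[:,:2]@[-np.sin(a),np.cos(a)]]*1000
print(len(q)); print("fingers along closing:",[ (np.round(k.min(0)),np.round(k.max(0))) for k in(q[q[:,0]<0],q[q[:,0]>0])])
```

```text
0.30673080840204686 [0.31064786 0.3165     0.33094888]
393
fingers along closing: [(array([-49., -11.]), array([-42.,  11.])), (array([ 42., -11.]), array([50., 11.]))]
```

Call:
move_arm --motion '[[[1, 0.9, -0.4, -4.5, -0.3], [1, 0.83, -0.43, -5, 0], [1, 0, 0, -5, 0], [1, 0, 0, -4, 0], [0.7, 0, 0, -3.1, 0], [0.4, 0, 0, 0, 0], [0.1, 0, 0, 0, 0], [0.1, 0, 0, 0, 0]]]' --newtons 50

```text
clock: 2.65
ee_pos: [0.516, 0.2364, 0.092]
tool_rot: [0.785, 0.619, 0.001, 0.0]
wrist_force: [-7.3, -0.2, 22.0]
gripper_width: 0.0131
finger_force: 50.9
```

Call:
move_arm --motion '[[[0, 0, 0, 0, 0], [0, 0, 0, 0, 0], [0, 0, 0, 0, 0], [0, 0, 0, 0, 0]]]'

```text
clock: 3.15
ee_pos: [0.5161, 0.2364, 0.092]
tool_rot: [0.785, 0.619, 0.001, 0.0]
wrist_force: [-0.7, 0.6, 7.2]
gripper_width: 0.0132
finger_force: 50.9
```

Call:
move_arm --motion '[[[0, 0, 0, 2, 0], [0, 0, 0, 3, 0], [0, 0, 0, 2, 0], [0, -2.35, 0.54, 0, 0], [0, -2, 0.5, 0, 0], [0, 0, 0, -3, 0], [0, 0, 0, -2.5, 0], [0, 0, 0, -1, 0]]]'

```text
clock: 4.15
ee_pos: [0.4715, 0.2463, 0.0946]
tool_rot: [0.785, 0.619, -0.001, -0.0]
wrist_force: [0.6, -0.3, -1.7]
gripper_width: 0.0131
finger_force: 49.4
```

Run:
```python
from h import *
s=sensors.sense(); print(s["clock"],s["ee_pos"],s["wrist_force"],yaw(s))
p,d,c=grab("side"); cv2.imwrite("pics/s1.png",cv2.resize(p[200:360,200:400,::-1],None,fx=3,fy=3))
```

```text
4.15 [0.47153423 0.24633264 0.09460706] [ 0.57278418 -0.31308146 -1.73764673] -13.53030892661483
```

View pics/s1.png

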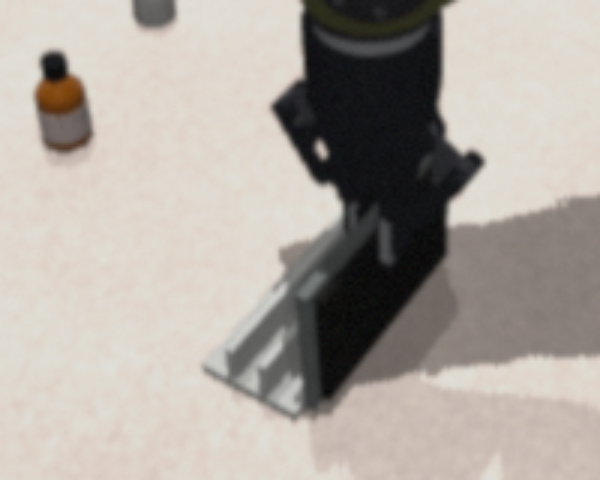

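The lid hangs upright beside the rack base (crop ~(320,400)), plug face toward the robot. I'll lower it until it touches the bench.

Call:
move_arm --motion '[[[0, 0, 0, -0.6, 0], [0, 0, 0, -0.35, 0], [0, 0, 0, -0.1, 0], [0, 0, 0, 0, 0]]]'

```text
clock: 4.7
ee_pos: [0.472, 0.2465, 0.085]
tool_rot: [0.786, 0.619, 0.0, 0.0]
wrist_force: [0.1, 0.8, -1.0]
gripper_width: 0.0129
finger_force: 49.4
```

Call:
move_arm --motion '[[[0, 0, 0, -0.15, 0], [0, 0, 0, -0.1, 0], [0, 0, 0, 0, 0]]]'

```text
clock: 5.08
ee_pos: [0.4724, 0.2465, 0.084]
tool_rot: [0.786, 0.619, 0.001, 0.0]
wrist_force: [-6.3, -5.3, 18.4]
gripper_width: 0.0129
finger_force: 53.7
```

Call:
move_arm --motion '[[[0.18, 0, 0, 0.1, 0], [0.21, -0.15, 0.03, 0, 0], [0.25, -0.4, 0.09, 0, 0], [0.3, -0.5, 0.12, 0, 0], [0.36, -0.5, 0.12, 0, 0], [0.4, -0.4, 0.1, 0, 0], [0.4, 0, 0, 0, 0]]]'

```text
clock: 5.95
ee_pos: [0.4521, 0.2512, 0.0833]
tool_rot: [0.785, 0.619, -0.0, -0.0]
wrist_force: [-0.9, 0.9, 0.6]
gripper_width: 0.0341
finger_force: 0.2
```

Run:
```python
from h import *
s=sensors.sense(); print(s["clock"],s["ee_pos"],s["wrist_force"],s["gripper_width"])
p,d,c=grab("side"); cv2.imwrite("pics/s2.png",cv2.resize(p[200:360,200:400,::-1],None,fx=3,fy=3))
```

```text
5.95 [0.45212173 0.2512006  0.08333341] [-0.91304668  0.9037318   0.61602021] 0.03411966559800107
```

View pics/s2.png

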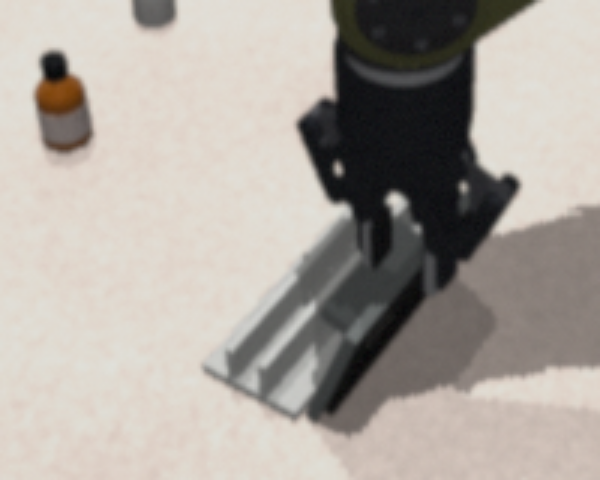

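The lid has tipped as planned, leaning plug-side down on the near finger (crop 435,270). Next: open wide and follow it down.

Call:
move_arm --motion '[[[0.5, 0.2, -0.05, 0, 0], [0.65, 0.3, -0.07, -0.2, 0], [0.8, 0.3, -0.07, -0.3, 0], [1, 0.3, -0.07, -0.3, 0], [1, -0.3, 0.07, -0.8, 0], [1, -0.5, 0.12, -0.8, 0], [1, -0.5, 0.12, -0.6, 0], [1, -0.5, 0.12, -0.6, 0]]]'

```text
clock: 7.0
ee_pos: [0.4449, 0.2529, 0.0468]
tool_rot: [0.785, 0.619, -0.0, -0.0]
wrist_force: [-2.0, 0.6, 0.8]
gripper_width: 0.0852
finger_force: 0.6
```

Call:
move_arm --motion '[[[1, -0.5, 0.12, -0.6, 0], [1, -0.5, 0.12, -0.7, 0], [1, -0.4, 0.1, -0.8, 0], [1, -0.4, 0.1, -0.8, 0], [1, -0.4, 0.1, -0.4, 0], [1, 0, 0, 0, 0]]]'

```text
clock: 7.75
ee_pos: [0.4231, 0.2582, 0.014]
tool_rot: [0.785, 0.619, -0.0, -0.0]
wrist_force: [0.5, -0.6, 0.2]
gripper_width: 0.0856
finger_force: 0.0
```

Run:
```python
from h import *
s=sensors.sense(); print(s["clock"],s["ee_pos"],s["wrist_force"],s["gripper_width"])
p,d,c=grab("side"); cv2.imwrite("pics/s3.png",cv2.resize(p[200:360,200:400,::-1],None,fx=3,fy=3))
```

```text
7.75 [0.42311223 0.25819506 0.01400536] [ 0.50373336 -0.6158361   0.24571135] 0.08562914683212276
```

View pics/s3.png

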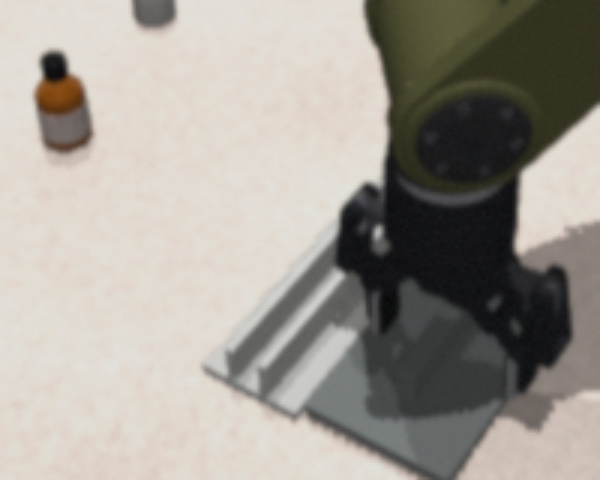

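Call:
move_arm --motion '[[[1, 0, 0, 0.3, 0], [1, -0.7, 0.17, 0, 0], [1, -0.3, 0.07, 0.5, 0], [1, 0, 0, 5, 0], [1, 0, 0, 6, 0], [1, 0, 0, 6, 0], [1, 0, 0, 5, 0], [1, 0, 0, 0, 0]]]'

```text
clock: 8.8
ee_pos: [0.4142, 0.2612, 0.2463]
tool_rot: [0.785, 0.619, 0.004, 0.001]
wrist_force: [-0.1, 0.0, -0.3]
gripper_width: 0.0851
finger_force: 0.0
```

Run:
```python
from h import *
s=sensors.sense(); print(s["clock"],s["ee_pos"],yaw(s))
p,d,c=grab("wrist"); W=cloud(d,c); cv2.imwrite("pics/w2.png",p[:,:,::-1]); np.savez("w2.npz",p=p,W=W)
W=W[:265]
b=((.3,.6),(.12,.4))
for n,l,h in(("base",.005,.011),("plate",.012,.018),("handle",.036,.045)): rep(W,n,l,h,*b)
S=W.reshape(-1,3); S=S[(S[:,0]<.42)&(S[:,0]>.38)&(abs(S[:,1]-.26)<.04)&(S[:,2]<.06)]; print(np.percentile(S[:,2],[5,50,95]))
```

```text
8.8 [0.41415023 0.26115663 0.24628916] -13.532267600281703
base 5934 [511.2 237.5   7.4] [array([464.1, 242.1]), array([168.8, 173.1]), np.float64(76.6)]
plate 11632 [434.7 261.1  13.5] [array([451.5, 244.6]), array([169.7, 147.4]), np.float64(76.7)]
handle 1434 [447.8 253.8  38.6] [array([475.1, 241.1]), array([166.7, 109. ]), np.float64(76.4)]
[0.01164552 0.01337108 0.01483359]
```

View pics/w2.png

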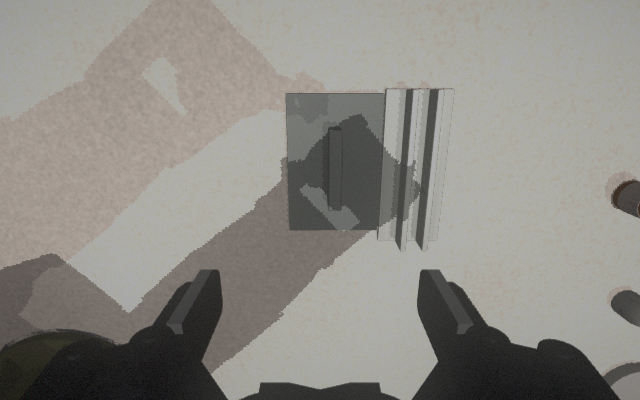

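The lid lies flat with the handle up (bar at col 335, rows 128–210) and nothing touching it. Now I'll measure the handle.

Run:
```python
from h import *
z=np.load("w2.npz"); W=z["W"]
rep(W[80:240,280:380],"handle",.034,.045); rep(W[80:240,280:384],"plate",.0105,.017)
s=sensors.sense(); print(s["ee_pos"])
```

```text
handle 1152 [430.3 258.3  39.1] [array([430. , 256.5]), array([83.8, 14. ]), np.float64(76.7)]
plate 11526 [431.2 262.3  13.4] [array([430. , 256.5]), array([149.2, 100.2]), np.float64(76.5)]
[0.41347108 0.26076137 0.24372024]
```

Call:
move_arm --motion '[[[0.6, 0.8, -0.2, -4, 0], [0.5, 0.85, -0.22, -5, 0], [0.5, 0, 0, -5, 0], [0.5, 0, 0, -4, 0], [0.5, 0, 0, -2.5, 0], [0.5, 0, 0, -0.9, 0], [0.5, 0, 0, 0, 0]]]'

```text
clock: 9.72
ee_pos: [0.4295, 0.2562, 0.0279]
tool_rot: [0.786, 0.619, -0.001, -0.0]
wrist_force: [0.4, -0.6, -0.0]
gripper_width: 0.0428
finger_force: 0.0
```

Run:
```python
from h import *
s=sensors.sense(); print(s["clock"],s["ee_pos"],s["wrist_force"],s["gripper_width"],yaw(s))
```

```text
9.725 [0.42952801 0.25623463 0.02792127] [ 0.36333051 -0.60812038 -0.04930175] 0.042803733031959584 -13.535827080779738
```

Run:
```python
from h import *
from scipy.ndimage import median_filter
def inframe(S,c,a):
    a=np.radians(a); d=S[:,:2]-c; return np.c_[d@[np.cos(a),np.sin(a)],d@[-np.sin(a),np.cos(a)]]
for n in ("top","side"):
    D=[]; 
    for i in range(4): p,d,c=grab(n); D.append(d)
    W=cloud(np.median(D,0),c).reshape(-1,3)
    W=W[(W[:,0]>.42)&(W[:,0]<.67)&(W[:,1]>-.36)&(W[:,1]<-.1)]
    c0=np.array([.5445,-.228]); a=-9.3
    for it in range(4):
        S=W[(W[:,2]>.044)&(W[:,2]<.055)]; q=inframe(S,c0,a)
        k=(abs(q[:,1])<78.5e-3)&(abs(q[:,0])<56e-3); S=S[k]
        r=cv2.minAreaRect((S[:,:2]*1000).astype(np.float32)); c0=np.array(r[0])/1000
        a=r[2]-90 if r[1][0]>r[1][1] else r[2]
    print(n,len(S),r,S[:,2].mean())
    # posts/straps in frame
    H=W[W[:,2]>.06]; q=inframe(H,c0,a)*1000
    for sg in(1,-1):
        k=(q[:,1]*sg>60); print(" clamp",sg,k.sum(),q[k].min(0),q[k].max(0),H[k,2].min(),H[k,2].max(), q[k&(H[:,2]>.09)].mean(0))
```

```text
top 313 ((545.4340209960938, -228.90609741210938), (150.373046875, 100.06964874267578), 80.46512603759766) 0.04865626865077608
 clamp 1 63 [-21.16243219  80.47245208] [20.51261242 98.28786601] 0.061145630067268364 0.10512937057477889 [-0.91424956 93.67961137]
 clamp -1 89 [ -84.38086973 -133.239249  ] [ 21.06767064 -79.7337829 ] 0.06084996113610841 0.7267085241408187 [ -3.06931209 -90.15319694]
side 139 ((583.7047119140625, -238.2496337890625), (156.5723114013672, 44.300743103027344), 70.50505065917969) 0.048033046144391855
 clamp 1 96 [-69.01746727  81.9337221 ] [-34.29334163  94.76833108] 0.060189988474997125 0.10463375862137247 [-57.0382562   90.26567336]
 clamp -1 149 [-37.6940067  -98.11222186] [ -5.1456563  -80.08150701] 0.06010434312516433 0.10443337455500856 [-24.88492136 -90.64883429]
```

Call:
move_arm --motion '[[[0.1, 0, 0, 0, 0], [0, 0, 0, 0, 0], [0, 0, 0, 0, 0], [0, 0, 0, 0, 0], [0, 0, 0, 1, 0], [0, 0, 0, 3, 0], [0, 0, 0, 4, 0], [0, 0, 0, 4, 0]]]' --newtons 60

```text
clock: 11.12
ee_pos: [0.4295, 0.2562, 0.1497]
tool_rot: [0.786, 0.619, -0.0, -0.0]
wrist_force: [0.9, 0.4, -1.4]
gripper_width: 0.0127
finger_force: 58.6
```

Call:
move_arm --motion '[[[0, 0.6, -2.5, 1, 1], [0, 1.1, -4.6, 1, 1], [0, 1.2, -5, 0, 1], [0, 1.2, -5, 0, 1], [0, 1.2, -5, 0, 0], [0, 1.2, -5, 0, 0], [0, 1.2, -5, 0, 0], [0, 1.2, -5, 0, 0]]]'

```text
clock: 12.12
ee_pos: [0.5189, -0.1163, 0.1686]
tool_rot: [0.763, 0.646, -0.0, -0.0]
wrist_force: [0.9, 1.3, -2.3]
gripper_width: 0.0128
finger_force: 58.7
```

Call:
move_arm --motion '[[[0, 1.2, -5, 0, 0], [0, 1.1, -4.5, 0, 0], [0, 0.4, -1.9, 0, 0], [0, 0, 0, 0, 0], [0, 0, 0, 0, 0]]]'

```text
clock: 12.75
ee_pos: [0.5458, -0.2275, 0.1683]
tool_rot: [0.763, 0.646, 0.0, -0.0]
wrist_force: [0.4, 0.2, -2.3]
gripper_width: 0.0127
finger_force: 58.7
```

```bash
cat >> h.py <<'E'
def inframe(S,c=np.array([.5454,-.2289]),a=-9.53):
    a=np.radians(a); d=S[...,:2]-c; return np.stack([d@[np.cos(a),np.sin(a)],d@[-np.sin(a),np.cos(a)]],-1)*1000
E
python3 - <<'E'
from h import *
s=sensors.sense(); print(s["clock"],s["ee_pos"],yaw(s),s["gripper_width"],inframe(s["ee_pos"]))
p,d,c=grab("top"); W=cloud(d,c).reshape(-1,3); W=W[(W[:,0]>.4)&(W[:,0]<.7)&(W[:,1]>-.36)&(W[:,1]<-.1)]
z=s["ee_pos"][2]-.028+.014
S=rep(W,"plate",z-.006,z+.006)
q=inframe(S); print(q.min(0),q.max(0))
E
```

```text
12.75 [ 0.54577414 -0.22745743  0.16832901] -9.49480116888837 0.012735271480551017 [0.13014199 1.4846018 ]
plate 419 [ 559.3 -181.   153. ] [array([ 560.9, -219.8]), array([ 96.2, 154.1]), np.float64(3.5)]
[-49.12901497 -71.9626849 ] [50.64143633 77.28098305]
```

Call:
move_arm --motion '[[[0, -0.07, -0.22, -1, 0], [0, 0, 0, -3, 0], [0, 0, 0, -2.8, 0], [0, 0, 0, -1, 0], [0, 0, 0, -0.4, 0], [0, 0, 0, -0.3, 0], [0, 0, 0, -0.3, 0], [0, 0, 0, 0, 0]]]'

```text
clock: 13.8
ee_pos: [0.5453, -0.2309, 0.0805]
tool_rot: [0.763, 0.646, 0.0, 0.0]
wrist_force: [0.9, 0.1, -1.2]
gripper_width: 0.0126
finger_force: 58.7
```

Run:
```python
from h import *
s=sensors.sense(); print(s["ee_pos"],inframe(s["ee_pos"]))
D=[]
for i in range(3): p,d,c=grab("top"); D.append(d)
W=cloud(np.median(D,0),c).reshape(-1,3); W=W[(W[:,0]>.4)&(W[:,0]<.7)&(W[:,1]>-.36)&(W[:,1]<-.1)]
q=inframe(W); W=W[(abs(q[:,1])<79)&(abs(q[:,0])<56)]
z=s["ee_pos"][2]-.028+.014
S=rep(W,"plate",z-.006,z+.006)
q=inframe(S); print(q.min(0),q.max(0))
```

```text
[ 0.54525057 -0.23086646  0.08047677] [ 0.17820964 -1.96405866]
plate 341 [ 562.2 -172.8   65. ] [array([ 555.1, -174.9]), array([37.1, 99.9]), np.float64(80.3)]
[-49.24784326  36.24596938] [50.61677847 73.43880925]
```

Call:
move_arm --motion '[[[0, -0.02, 0.14, 0, 0], [0, 0, 0, -0.2, 0], [0, 0, 0, -0.2, 0], [0, 0, 0, -0.2, 0], [0, 0, 0, -0.1, 0], [0, 0, 0, 0, 0]]]'

```text
clock: 14.7
ee_pos: [0.545, -0.2294, 0.0732]
tool_rot: [0.763, 0.646, -0.0, -0.0]
wrist_force: [-0.0, 0.1, -1.5]
gripper_width: 0.0128
finger_force: 58.7
```

Plug is in with no force; going home the rest.

Call:
move_arm --motion '[[[0, 0, 0, -0.1, 0], [0, 0, 0, -0.1, 0], [0, 0, 0, 0, 0]]]'

```text
clock: 15.08
ee_pos: [0.5451, -0.2295, 0.0725]
tool_rot: [0.763, 0.646, 0.0, 0.0]
wrist_force: [-7.2, 2.8, 12.7]
gripper_width: 0.0131
finger_force: 60.7
```

The lid is home: contact at TCP z 0.0725, which puts the lid origin at about 44 mm. I'll release, then move outside the +y clamp.

Call:
move_arm --motion '[[[0.4, 0, 0, 0.1, 0], [0.5, 0, 0, 0, 0], [0.5, 0, 0, 0, 0], [0.5, 0, 0, 2, 0], [0.5, 0, 0, 4, 0], [0, 0, 0, 3.5, 0], [0, 0.4, 2.2, 0, 0], [0, 0.8, 5, 0, 0]]]'

```text
clock: 16.08
ee_pos: [0.5567, -0.1571, 0.1666]
tool_rot: [0.764, 0.645, -0.0, -0.0]
wrist_force: [0.7, 0.5, -0.1]
gripper_width: 0.0002
finger_force: 0.0
```

Call:
move_arm --motion '[[[0, 0.87, 5, 0, 0], [0, 0, 0, 0, 0], [0, 0, 0, 0, 0], [0, 0, 0, 0, 0]]]'

```text
clock: 16.58
ee_pos: [0.5655, -0.1082, 0.1669]
tool_rot: [0.764, 0.645, -0.0, -0.0]
wrist_force: [0.7, 0.3, 0.4]
gripper_width: -0.0002
finger_force: 0.0
```

Run:
```python
from h import *
s=sensors.sense(); print(s["clock"],s["ee_pos"],yaw(s),s["gripper_width"],inframe(s["ee_pos"]))
p,d,c=grab("top"); W=cloud(d,c).reshape(-1,3); q=inframe(W)
k=(abs(q[:,0])<53)&(q[:,1]<78)&(q[:,1]>-78)&(W[:,2]>.045)&(W[:,2]<.07); print(np.percentile(W[k,2],[5,25,50,75,95]),cv2.minAreaRect(q[k].astype(np.float32)))
cv2.imwrite("pics/t2.png",cv2.resize(p[170:260,320:460,::-1],None,fx=5,fy=5))
```

```text
16.575 [ 0.56545146 -0.10815627  0.16686044] -9.60306754085568 -0.00016258154560335763 [ -0.2160825  122.39714811]
[0.05167869 0.05457617 0.05668867 0.05894058 0.06228443] ((0.0597991943359375, -0.2130126953125), (101.08363342285156, 150.3421630859375), 0.11947324872016907)
```

View pics/t2.png

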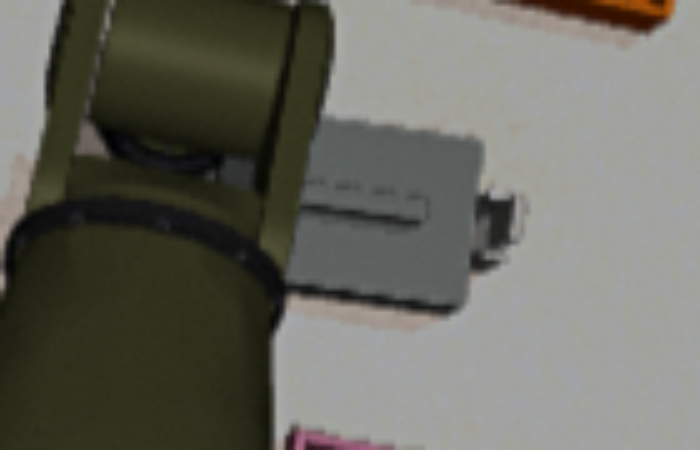

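The lid is seated and centred (crop ~(400,210)). Now the +y clamp.

Call:
move_arm --motion '[[[0, 0, 0, -3, 0], [0, 0, 0, -3, 0], [0, 0, 0, -0.8, 0], [0, 0, 0, 0, 0], [0, -0.17, -1, 0.2, 0], [0, -0.18, -1.07, 0.25, 0], [0, -0.13, -0.77, -0.1, 0], [0, -0.13, -0.76, -0.1, 0]]]'

```text
clock: 17.62
ee_pos: [0.5598, -0.1441, 0.1023]
tool_rot: [0.764, 0.646, 0.0, 0.0]
wrist_force: [2.4, 3.9, -0.2]
gripper_width: -0.0002
finger_force: 1.9
```

Call:
move_arm --motion '[[[0, -0.06, -0.35, -0.2, 0], [0, -0.06, -0.34, -0.2, 0], [0, -0.09, -0.55, -0.55, 0], [0, -0.04, -0.2, -0.35, 0], [0, -0.03, -0.19, -0.35, 0], [0, -0.02, -0.1, -0.38, 0], [0, -0.01, -0.1, -0.37, 0], [0, 0, 0, 0, 0]]]'

```text
clock: 18.62
ee_pos: [0.5564, -0.1622, 0.0775]
tool_rot: [0.763, 0.646, -0.0, 0.0]
wrist_force: [1.3, -2.3, 3.0]
gripper_width: -0.0003
finger_force: 1.4
```

Call:
move_arm --motion '[[[0, 0, 0, -0.1, 0], [0, 0, 0, 0, 0]]]'

```text
clock: 18.88
ee_pos: [0.5565, -0.1622, 0.0774]
tool_rot: [0.763, 0.646, -0.0, 0.0]
wrist_force: [-4.4, -2.9, 12.1]
gripper_width: -0.0
finger_force: 5.8
```

Call:
move_arm --motion '[[[0, 0, 0, 1, 0], [0, 0, 0, 4, 0], [0, 0, 0, 4, 0], [0, -0.63, -3.72, 0, 0], [0, -0.83, -5, 0, 0], [0, -0.83, -5, 0, 0], [0, -0.62, -3.72, 0, 0], [0, -0.2, -1.2, 0, 0]]]'

```text
clock: 19.88
ee_pos: [0.5246, -0.3497, 0.1664]
tool_rot: [0.764, 0.645, -0.0, -0.0]
wrist_force: [-0.4, 0.6, -0.1]
gripper_width: -0.0001
finger_force: 0.0
```

Call:
move_arm --motion '[[[0, 0, 0, 0, 0], [0, 0, 0, 0, 0]]]'

```text
clock: 20.12
ee_pos: [0.5258, -0.3469, 0.1668]
tool_rot: [0.763, 0.646, 0.0, -0.0]
wrist_force: [-0.2, 0.6, 0.5]
gripper_width: 0.0003
finger_force: 0.0
```

Run:
```python
from h import *
s=sensors.sense(); print(s["clock"],s["ee_pos"],yaw(s),inframe(s["ee_pos"]))
p,d,c=grab("top"); W=cloud(d,c).reshape(-1,3); q=inframe(W)
for sg in(1,-1):
    k=(abs(q[:,0])<11)&(q[:,1]*sg>48)&(q[:,1]*sg<110)&(W[:,2]>.03)&(W[:,2]<.12)
    print(sg,k.sum(),np.percentile(W[k,2],[5,50,95]) if k.sum() else "")
```

```text
20.125 [ 0.52576439 -0.34688515  0.16678331] -9.473157519332167 [   0.16947828 -119.60779078]
1 111 [0.06023914 0.065597   0.06959423]
-1 119 [0.05198283 0.05983643 0.10413859]
```

Call:
move_arm --motion '[[[0, -0.06, -0.35, -2, 0], [0, 0, 0, -4, 0], [0, 0, 0, -0.8, 0], [0, 0, 0, 0, 0], [0, 0.17, 1, 0.2, 0], [0, 0.18, 1.07, 0.25, 0], [0, 0.13, 0.77, -0.1, 0], [0, 0.13, 0.76, -0.1, 0]]]'

```text
clock: 21.18
ee_pos: [0.5314, -0.3154, 0.1021]
tool_rot: [0.763, 0.646, 0.0, 0.001]
wrist_force: [1.4, -4.2, 1.7]
gripper_width: -0.0
finger_force: 2.0
```

Call:
move_arm --motion '[[[0, 0.06, 0.35, -0.2, 0], [0, 0.06, 0.34, -0.2, 0], [0, 0.09, 0.55, -0.55, 0], [0, 0.04, 0.2, -0.35, 0], [0, 0.03, 0.19, -0.35, 0], [0, 0.02, 0.1, -0.38, 0], [0, 0.01, 0.1, -0.37, 0], [0, 0, 0, 0, 0]]]'

```text
clock: 22.18
ee_pos: [0.5342, -0.2968, 0.0774]
tool_rot: [0.763, 0.646, 0.0, -0.0]
wrist_force: [-0.1, 2.8, 8.2]
gripper_width: -0.0003
finger_force: 3.9
```

Call:
move_arm --motion '[[[0, 0, 0, -0.1, 0], [0, 0, 0, 0, 0]]]'

```text
clock: 22.42
ee_pos: [0.5343, -0.2968, 0.0773]
tool_rot: [0.763, 0.646, 0.0, -0.0]
wrist_force: [-2.9, 5.6, 17.1]
gripper_width: 0.0001
finger_force: 8.4
```

Hard stop reached. I'll retreat up and toward +y so the top camera has a clear view.

Call:
move_arm --motion '[[[0, 0, 0, 1, 0], [0, 0, 0, 5, 0], [0, 0, 0, 6, 0], [0, -0.5, 4.5, 3, 0], [0, -1, 6, 0, 0], [0, -1, 6, 0, 0], [0, -1, 6, 0, 0], [0, -1, 6, 0, 0]]]'

```text
clock: 23.42
ee_pos: [0.4881, -0.0104, 0.2261]
tool_rot: [0.764, 0.646, -0.0, -0.0]
wrist_force: [0.9, 0.1, -0.4]
gripper_width: 0.0001
finger_force: 0.0
```

Run:
```python
from h import *
s=sensors.sense(); print(s["clock"],s["ee_pos"])
p,d,c=grab("top"); W=cloud(d,c); q=inframe(W); z=W[...,2]
for sg in(1,-1):
    for lo,hi in((46,58),(58,72)):
        k=(abs(q[...,0])<11)&(q[...,1]*sg>lo)&(q[...,1]*sg<hi); print(sg,lo,np.percentile(z[k],[5,50,95]))
k=(abs(q[...,0])>18)&(abs(q[...,0])<45)&(abs(q[...,1])<70)
for a in(-1,1):
  for b in(-1,1):
    m=k&(q[...,0]*a>0)&(q[...,1]*b>0); print("plate",a,b,np.median(z[m]))
a=p[125:310,240:470,::-1]; cv2.imwrite("pics/t3.png",cv2.resize(a,None,fx=3.2,fy=3.2))
```

```text
23.425 [ 0.48808102 -0.01040203  0.22611205]
1 46 [0.05894193 0.0646523  0.06837711]
1 58 [0.06084553 0.06430405 0.07061895]
-1 46 [0.06262848 0.06554231 0.07254577]
-1 58 [0.0606674  0.06507705 0.06975567]
plate -1 -1 0.056927236559513705
plate -1 1 0.057155412807999184
plate 1 -1 0.057473748646605705
plate 1 1 0.05717821145204871
```

View pics/t3.png

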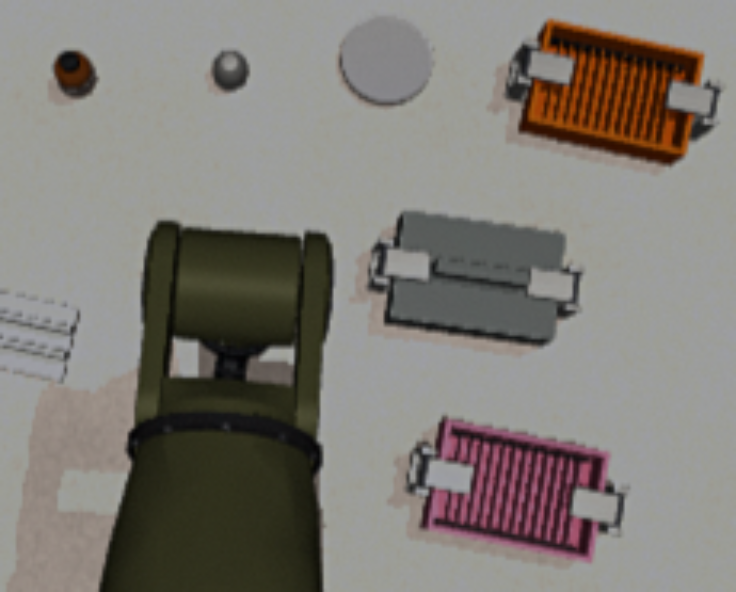

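The lid is seated level (plate ~57 mm in all quadrants). Both straps lie flat at crop (408,264) and (553,284), about 65 mm high. The bystanders haven't moved.

```bash
python3 -c "
from cell import env
print(env.job_done())"
```

```text
the job is handed in; nothing more can be done
None
```

The job is handed in at about 23.5 s: the lid was laid flat and let go, taken again by the handle and seated home on the grey case, and both straps are flat; bottle, dish and lens were not moved.

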